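# Weigh out couverture blocks on the portion scale

### The arm

A 6-joint arm with a two-finger parallel gripper is mounted at the origin on the work surface. World frame = base frame: x ahead of the robot, y to its left, z up, the work surface at z = 0. Lengths are in m, angles in rad, forces in N, time in s.
With the tool pointing down it reaches from about 0.425 to 0.95 m from the base axis. Payload 3.5 kg.
Tool frame: the origin (TCP) lies on the centre line of the jaws, within the pads' length; the fingertips stand 25 mm ahead of it and the grasp point (between the pads) lies 6 mm ahead of it (ctrl.finger_overhang is the distance from the TCP to the fingertips, in m); z points along the fingers, y is the line along which they close (so a half turn about z gives the same grasp; the last joint's range is limited). The gripper opens to 85 mm and grips with 20 to 120 N. Pads are 22 mm wide; open, the fingers measure 114 mm over their backs; the gripper's body (76 mm by 85 mm) begins 54 mm behind the grasp point. The pads swing forward as they close: fully open they stand 13 mm farther back than shut.
Start: joints at [-0.15, 0.286, 1.577, -0, 1.279, -0.15], TCP at [0.675, 0, 0.256] pointing down, gripper open.
Joint ranges: [-2.77, 2.77], [-0.9, 2.22], [0.21, 2.48], [-1.53, 4.67], [0.24, 2.81], [-2.84, 2.84]. Speed limits (rad/s): [2.79, 2.79, 3.14, 3.14, 3.14, 3.14].

### API

Orientations are given as a unit quaternion [x, y, z, w].
In Python, from plant import get_state, imaging, job, ctrl gives the robot as it stands.
- The arm moves only by the tool jog_arm, never from a script. Its argument "increments" is a list of rows, each an object of numbers: "dx", "dy", "dz": the shift along the world's x, y, z each as a share of 12 cm, from -1 to 1; "ax", "ay", "az": the turn, a rotation vector about the world's x, y, z each as a share of pi/2 rad, from -1 to 1; "gripper": the gripper command: -1 is shut, 1 is fully open, values between are in proportion. A call has 1 to 10 rows; each row is the pose to reach, as a shift and turn from the pose commanded when the call began; what a row does not reach only later rows make up. A row lasts 1/10 s, in which the tool goes at most 50 mm and 8.59 degrees, less where a joint would pass 70% of its speed; a pose out of reach is approached as far as the arm can. A call with a number of a shift or a turn outside -1 to 1 is refused whole. A call with a gripper value outside its range is refused whole. The fingers move at their own pace and stop on an object; "force" is the grip in N (left out, the last holds). Time passes only in rows, so rows that repeat a pose let the fingers close. It gives the time, the measured TCP pose, the force, the opening and the grip force at its end, in the units of the state.
- get_state(): the state, without advancing time (a new reading comes with each control period).
- imaging.read_camera(name): name is "scene" or "side" or "wrist"; returns a dict with "frame" (384x512x3 uint8, blue, green, red), "depth" (384x512 float32, m along the optical axis (not along the pixel's ray), 0 where there is no reading), "camera_matrix" (3x3 intrinsics, pixels), "extrinsics" (4x4, takes a point from camera to world coordinates); the wrist camera has in their place "mount" (4x4, takes a point from camera to tool coordinates, whose origin is the TCP and whose axes are the flange's). Camera axes: x right, y up, looking along -z (the intrinsics and any distortion apply to the point x, -y, -z); pixel columns grow to the right and rows downward; lengths in m; the calibration is good to about 2 mm. A picture is of the moment at which its call begins: read the wrist's pose just before it.
- job.sign_off(): hands the job in; it is judged then, once.
The state is a dict: "time": time; "qpos": joint angles; "dq": joint speeds; "joint_efforts": joint torques, N m; "eef_pos": TCP position; "tcp_rot": TCP orientation; "contact_force": force on the tool from outside, world axes, zero at the start; "wrist_torque": the same for the moment, N m; "opening": opening from 0.0 (shut) to 1.0 (fully open); "finger_force": force on a finger pad.
Only numpy, scipy, OpenCV 4.12 (cv2) and the standard library are available. Lean on these libraries where they do the work, as an engineer would, in place of code of your own. Each camera call takes 0.05 s, during which the arm holds its last target. There are 200 camera calls.

### The job

Put the red-handled spatula that was left on the scale flat in the grey utensil tray. Then lay chocolate blocks from the white board on the scale platform, one at a time and gently (the needle must never reach the red sector), until the needle rests in the green sector. Leave the blocks you do not need on the board, and do not disturb the brush in the tray.

Things in the scene. Friction and masses are not known exactly. Their poses are not given: they have to be found in the camera images.
- needle (a joint): angle in rad of the black needle of the scale's dial, 0 with nothing on the platform (needle along the scale's +x, away from the platform), growing clockwise seen from above by 8 rad per kg on the platform. The green sector runs from 1.95 to 3.25 rad, the red one from 5.0 to 5.6 rad. It settles in about 0.5 s after a load is set down. The robot pressing on the platform counts as load
- pan (a point): centre of the top of the scale's flat light blue platform, 180 mm (x) by 220 mm (y), 10 mm thick, no rim; z up, x towards the dial. The top stands 95 mm above the table when empty and sinks 33 mm per kg (33 mm per 9.8 N), staying level; it does not turn
- dial (a point): centre of the scale's round upward-facing dial (radius 66 mm, 62 mm above the table), 165 mm in the scale's +x from the platform's centre; same axes as the platform. The scale is fixed to the table
- spatula: spatula, 210 mm long, 90 g, red plastic handle and steel blade, starting flat on the platform at any yaw; origin on its underside, x points from handle to blade. Handle from x = -120 to -5 mm, 24 mm wide, 20 mm high; blade from x = 5 to 95 mm, 56 mm wide, 4 mm thick
- spatula_grip (a point): point on the spatula handle's centre line, near the centre of mass, at x = -30 mm, 10 mm above its underside
- utensil_tray: fixed grey open tray, 290 x 170 x 40 mm (x, y, z) outside, walls and floor 5 mm; origin at the centre of its underside, z up. A pastry brush lies in it along x, about 58 mm to +y of its centre
- board: fixed white cutting board, 270 x 180 x 12 mm; origin at the centre of its underside, z up. Board and tray stand left and right of the scale, sides swapped at random
- block0: chocolate block, dark brown, 95 x 36 x 27 mm (x long, y wide, z high), 96 to 150 g (each differs and cannot be told by looking); origin at the centre of its underside, z up. Starts flat on the board
- block1: chocolate block, dark brown, 95 x 36 x 27 mm (x long, y wide, z high), 96 to 150 g (each differs and cannot be told by looking); origin at the centre of its underside, z up. Starts flat on the board
- block2: chocolate block, dark brown, 95 x 36 x 27 mm (x long, y wide, z high), 96 to 150 g (each differs and cannot be told by looking); origin at the centre of its underside, z up. Starts flat on the board
- block3: chocolate block, dark brown, 95 x 36 x 27 mm (x long, y wide, z high), 96 to 150 g (each differs and cannot be told by looking); origin at the centre of its underside, z up. Starts flat on the board
- brush: pastry brush, 180 x 28 x 12 mm, lying in the utensil tray; origin on its underside, x towards the bristles. Bystander
There are look-alikes about, which are no part of the job. Leave any pink or purple look-alike of the block2 alone.

How it is judged:
By the outcome, as a careful person would: the job done as asked, in the order asked, and still so for the second after the job is handed in, with the robot touching nothing.
It also fails if it takes over 72 s, if anything falls off the work surface, if the arm or the gripper's body presses on something with over 40 N, if the wrist force passes 120 N, or if a joint passes its speed limit or range.

## Working session

There is one attempt and no reset: what is moved stays moved. The work goes in short steps, Python scripts to look and compute and a tool call to move; the robot and the scene stay as the last step left them, time stands still between calls to the robot, and variables do not carry over. Pictures are saved under pics/ and viewed, at most 10 in all, crops included, and the job is handed in when it is done.

Besides the shell and the picture viewer there is one more tool, called after ">>>" as a command line: name --argument value ..., lists and objects as JSON in quotes. jog_arm: Moves the arm, as the interface text tells. Shift numbers are shares of 12 cm and turn numbers shares of pi/2 rad, none past 1 either way. Its arguments: {"type":"object","properties":{"increments":{"type":"array"},"force":{"type":"number"}},"required":["increments"]}

```bash
mkdir -p pics
cat > h.py <<'E'
import numpy as np, cv2, json
from plant import get_state, imaging, job, ctrl
from scipy.spatial.transform import Rotation as R
def cam(n):
    s=get_state(); d=imaging.read_camera(n)
    if n=='wrist':
        T=np.eye(4);T[:3,:3]=R.from_quat(s['tcp_rot']).as_matrix();T[:3,3]=s['eef_pos']
        d['extrinsics']=T@np.array(d['mount'])
    return d
def ray(d,uv):
    K=np.array(d['camera_matrix']);E=np.array(d['extrinsics'])
    uv=np.atleast_2d(np.float64(uv)); dc=np.array(d.get('distortion',np.zeros(5)),float)
    p=cv2.undistortPoints(uv[:,None],K,dc)[:,0]
    r=np.c_[p[:,0],-p[:,1],-np.ones(len(p))]@E[:3,:3].T
    return E[:3,3],r
def onz(d,uv,z):
    o,r=ray(d,uv); return o+r*((z-o[2])/r[:,2])[:,None]
def bydepth(d,uv):
    o,r=ray(d,uv); uv=np.atleast_2d(uv).astype(int)
    return o+r*d['depth'][uv[:,1],uv[:,0]][:,None]
def blobs(d,lo,hi,amin=80):
    m=cv2.inRange(cv2.cvtColor(d['frame'],cv2.COLOR_BGR2HSV),lo,hi)
    cs,_=cv2.findContours(m,cv2.RETR_EXTERNAL,cv2.CHAIN_APPROX_NONE)
    return [c[:,0] for c in cs if cv2.contourArea(c)>amin]
E
python3 - <<'E'
from h import *
a=cam('scene');b=cam('side')
print([k for k in a]); print(a['extrinsics'],b['extrinsics'])
cv2.imwrite('pics/1.png',a['frame']);cv2.imwrite('pics/2.png',b['frame'])
s=get_state();print(s['time'],s['eef_pos'],s['tcp_rot'])
E
```

```text
['frame', 'depth', 'camera_matrix', 'extrinsics']
[[-0.47900046 -0.72146928  0.50004064  1.05349401]
 [ 0.87780368 -0.39083352  0.27696547  0.37635207]
 [-0.00438943  0.5716041   0.82051782  0.97587514]
 [ 0.          0.          0.          1.        ]] [[ 0.88981283  0.32874159 -0.31648397  0.14484759]
 [-0.45613454  0.6608334  -0.59602055 -0.62781794]
 [ 0.01320644  0.674706    0.73796843  0.98124432]
 [ 0.          0.          0.          1.        ]]
0.1 [6.74466110e-01 1.03911658e-04 2.55062806e-01] [ 7.07106976e-01  7.07105777e-01 -6.44813473e-04 -8.53798288e-04]
```

View pics/1.png

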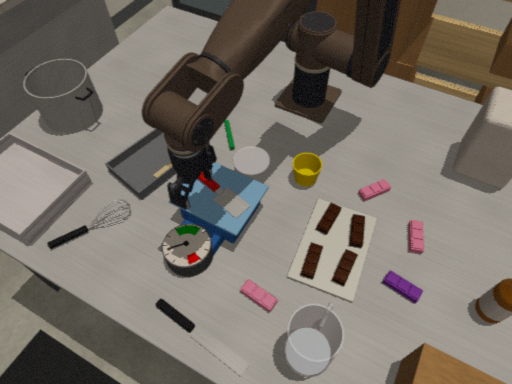

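View pics/2.png

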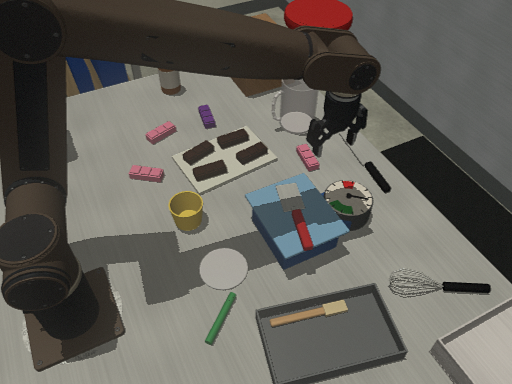

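Candidates: the spatula's red handle is at side (302,230) and its steel blade at (289,197). The red lid at (318,15) and the red dial sector at (348,185) are not it. The brown blocks on the board are at side (199,153), (233,138), (251,153) and (210,170). The pink look-alikes at (161,131), (146,173) and (308,156) and the purple one at (206,115) are to be left alone. The tray holding the brush is at (330,335); the light tray at (490,345) is not it.

```bash
cat > m1.py <<'E'
from h import *
def rect(P):
    P=np.float32(P[:,:2]*1000); r=cv2.minAreaRect(P); b=cv2.boxPoints(r)
    e=b[1]-b[0]; f=b[2]-b[1]; l=e if np.hypot(*e)>np.hypot(*f) else f
    return np.round(r[0]),np.round(sorted(r[1])),round(np.degrees(np.arctan2(l[1],l[0]))%180,1)
def run(n):
    d=cam(n); print('==',n)
    for nm,lo,hi,z,a in [('red',(0,150,80),(6,255,255),.112,60),('red2',(174,150,80),(180,255,255),.112,60),('brown',(0,50,15),(18,255,90),.039,100),('blue',(98,60,100),(115,255,255),.092,500)]:
        for c in blobs(d,lo,hi,a):
            m=c.mean(0)
            if nm=='brown' and cv2.contourArea(c)>1500: continue
            print(nm,m.round(),cv2.contourArea(c),*rect(onz(d,c,z)))
    return d
E
python3 - <<'E'
from m1 import *
for n in('side','scene'):d=run(n)
d=cam('side')
crop=cv2.resize(d['frame'][170:384,170:420],None,fx=3,fy=2.8,interpolation=cv2.INTER_CUBIC);cv2.imwrite('pics/3.png',crop)
E
```

```text
== side
red [304. 235.] 206.0 [ 541. -109.] [23. 76.] 74.0
red [318.  14.] 1591.0 [1147.  796.] [229. 267.] 151.4
brown [ 35. 273.] 124.5 [-50. 116.] [ 41. 144.] 165.0
brown [208. 171.] 269.5 [450. 254.] [52. 95.] 176.7
brown [251. 151.] 215.5 [592. 271.] [41. 97.] 6.9
brown [197. 153.] 246.0 [449. 341.] [ 48. 101.] 19.2
brown [232. 137.] 209.0 [568. 350.] [54. 98.] 179.7
blue [326. 231.] 592.0 [ 608. -108.] [61. 98.] 175.0
blue [280. 189.] 696.0 [567.  53.] [ 59. 179.] 179.6
== scene
red [192. 258.] 71.0 [776.  32.] [23. 28.] 148.7
red [208. 182.] 98.5 [563. -62.] [23. 75.] 76.0
brown [409. 366.] 530.0 [736. 580.] [ 36. 109.] 180.0
brown [484. 313.] 151.0 [535. 706.] [34. 64.] 52.2
brown [503. 294.] 293.5 [465. 737.] [47. 80.] 8.2
brown [344. 268.] 414.5 [585. 366.] [ 34. 100.] 0.2
brown [311. 261.] 396.0 [608. 284.] [33. 99.] 8.1
brown [357. 231.] 358.5 [467. 357.] [ 35. 102.] 15.6
brown [328. 218.] 339.0 [467. 273.] [ 34. 103.] 177.4
brown [483.  94.] 184.0 [-276.  559.] [ 41. 109.] 177.0
brown [308. 102.] 910.5 [37. 14.] [188. 192.] 179.4
brown [504.  51.] 741.0 [-619.  564.] [ 78. 425.] 8.2
blue [225. 198.] 2317.0 [572.  -7.] [181. 194.] 89.6
```

View pics/3.png

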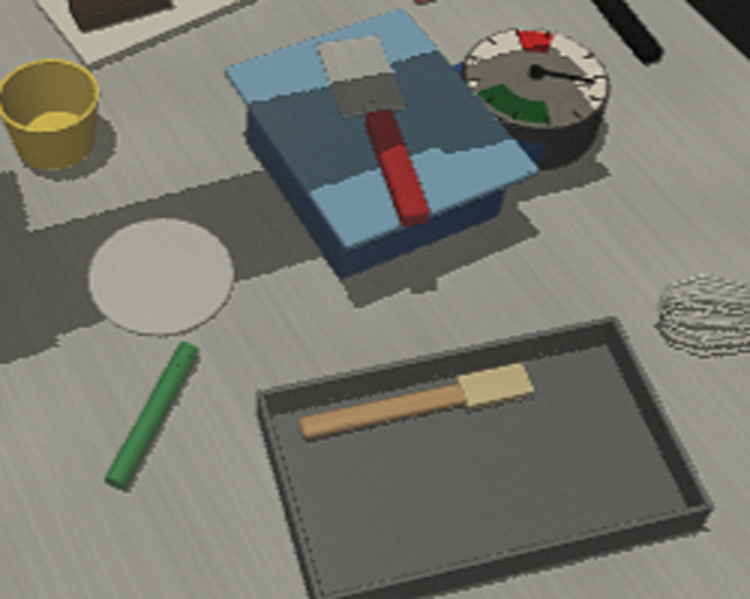

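The crop shows the red handle running from (375,115) to (412,215) on the light blue platform, the blade at (360,75), and the brush at the +y side of the dark grey tray. That confirms the choice, so I'll move above the spatula and look with the wrist camera.

>>> jog_arm --increments '[{"dx": -1,"dy": -0.5,"dz": 0.4,"az": -0.167,"gripper": 1},{"dx": -1,"dy": -0.5,"dz": 0.4,"az": -0.167,"gripper": 1},{"dx": -1,"dy": -0.5,"dz": 0.4,"az": -0.167,"gripper": 1},{"dx": -1,"dy": -0.5,"dz": 0.4,"az": -0.167,"gripper": 1},{"dx": -1,"dy": -0.5,"dz": 0.4,"az": -0.167,"gripper": 1},{"dx": -1,"dy": -0.5,"dz": 0.4,"az": -0.167,"gripper": 1},{"dx": -1,"dy": -0.5,"dz": 0.4,"az": -0.167,"gripper": 1}]'

```text
$.increments[0]: bad value
```

Run:
```python
from m1 import *
d=run('wrist'); cv2.imwrite('pics/4.png',d['frame']); print(d['extrinsics'].round(3))
```

```text
== wrist
red [120. 249.] 1138.0 [557. -57.] [21. 64.] 74.8
red [345. 162.] 668.5 [744.  24.] [22. 26.] 146.1
brown [132. 239.] 312.5 [534. -82.] [31. 63.] 84.3
blue [ 76. 278.] 2296.5 [505. -99.] [53. 60.] 86.5
blue [164. 194.] 21522.0 [568. -20.] [177. 217.] 89.4
[[ 1.     0.001  0.001  0.673]
 [-0.001  0.955  0.296  0.077]
 [-0.001 -0.296  0.955  0.373]
 [ 0.     0.     0.     1.   ]]
```

View pics/4.png

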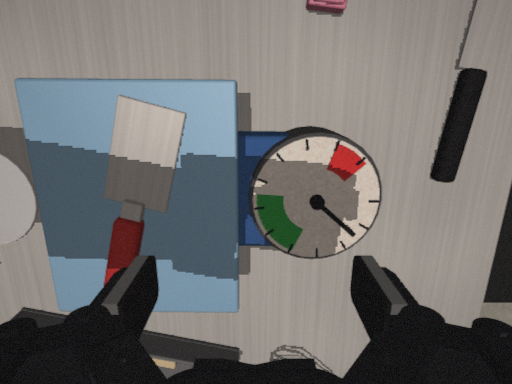

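>>> jog_arm --increments '[{"dx": -0.97,"dy": -0.45,"dz": 0.4,"ax": 0,"ay": 0,"az": -0.167,"gripper": 1},{"dx": -0.97,"dy": -0.45,"dz": 0.4,"ax": 0,"ay": 0,"az": -0.167,"gripper": 1},{"dx": -0.97,"dy": -0.45,"dz": 0.4,"ax": 0,"ay": 0,"az": -0.167,"gripper": 1},{"dx": -0.97,"dy": -0.45,"dz": 0.4,"ax": 0,"ay": 0,"az": -0.167,"gripper": 1},{"dx": -0.97,"dy": -0.45,"dz": 0.4,"ax": 0,"ay": 0,"az": -0.167,"gripper": 1},{"dx": -0.97,"dy": -0.45,"dz": 0.4,"ax": 0,"ay": 0,"az": -0.167,"gripper": 1}]'

```text
time: 0.9
eef_pos: [0.5589, -0.0537, 0.3038]
tcp_rot: [0.793, 0.609, -0.0, -0.0]
contact_force: [0.2, -0.5, -0.5]
opening: 0.998
finger_force: 0.0
```

Run:
```python
from m1 import *
d=run('wrist'); cv2.imwrite('pics/5.png',d['frame']); s=get_state();print(s['time'],s['eef_pos'])
a=cam('side'); print('traycorners',onz(a,[[256,311],[375,284],[406.7,351.4]],.04).round(3),'brush',bydepth(a,[[275,322],[347,307]]).round(3))
```

```text
== wrist
red [255. 201.] 2198.5 [549. -81.] [ 22. 111.] 74.9
red [434.  49.] 689.0 [733.  15.] [23. 27.] 145.5
blue [270. 143.] 22487.0 [582. -20.] [206. 215.] 89.5
0.95 [ 0.55898393 -0.05357047  0.30349871]
traycorners [[ 0.37  -0.199  0.04 ]
 [ 0.65  -0.263  0.04 ]
 [ 0.612 -0.424  0.04 ]] brush [[ 0.403 -0.231  0.015]
 [ 0.568 -0.274  0.017]]
```

View pics/5.png

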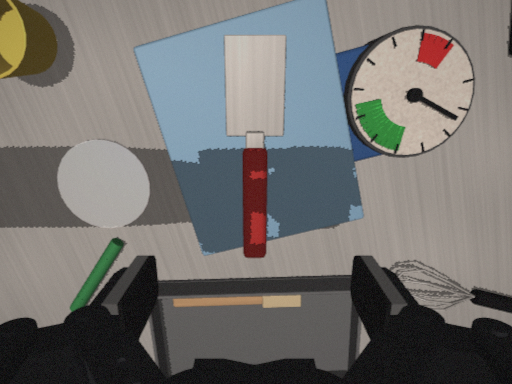

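Run:
```python
from h import *
print(ctrl.finger_overhang,[x for x in dir(ctrl) if x[0]!='_'],get_state()['qpos'],get_state()['opening'])
d=cam('wrist'); print(bydepth(d,[[255,80],[200,130],[255,175],[255,235],[230,190],[300,180]]).round(4))
```

```text
0.025 ['Unreachable', 'finger_overhang'] [-2.76157802e-01  3.21072247e-03  1.80668613e+00  1.73421281e-04
  1.33313342e+00 -1.46953370e-02] 1.0042050670546159
[[ 0.5801  0.032   0.0959]
 [ 0.5163  0.0015  0.091 ]
 [ 0.5578 -0.0512  0.1122]
 [ 0.5417 -0.1116  0.1113]
 [ 0.5273 -0.0651  0.09  ]
 [ 0.5996 -0.0728  0.0924]]
```

>>> jog_arm --increments '[{"dx": -0.01,"dy": 0.04,"dz": -0.4,"ax": 0,"ay": 0,"az": 0,"gripper": 0.4},{"dx": -0.01,"dy": 0.04,"dz": -0.8,"ax": 0,"ay": 0,"az": 0,"gripper": 0.4},{"dx": -0.01,"dy": 0.04,"dz": -1.0,"ax": 0,"ay": 0,"az": 0,"gripper": 0.4},{"dx": -0.01,"dy": 0.04,"dz": -1.0,"ax": 0,"ay": 0,"az": 0,"gripper": 0.4},{"dx": -0.01,"dy": 0.04,"dz": -1.0,"ax": 0,"ay": 0,"az": 0,"gripper": 0.4}]'

```text
time: 1.55
eef_pos: [0.5579, -0.049, 0.1844]
tcp_rot: [0.793, 0.609, -0.0, -0.0]
contact_force: [-0.4, -0.9, 1.4]
opening: 0.7
finger_force: 0.0
```

>>> jog_arm --increments '[{"dx": 0,"dy": 0,"dz": -0.2,"ax": 0,"ay": 0,"az": 0,"gripper": 0.4},{"dx": 0,"dy": 0,"dz": -0.4,"ax": 0,"ay": 0,"az": 0,"gripper": 0.4},{"dx": 0,"dy": 0,"dz": -0.5,"ax": 0,"ay": 0,"az": 0,"gripper": 0.4},{"dx": 0,"dy": 0,"dz": -0.54,"ax": 0,"ay": 0,"az": 0,"gripper": 0.4},{"dx": 0,"dy": 0,"dz": -0.54,"ax": 0,"ay": 0,"az": 0,"gripper": 0.4},{"dx": 0,"dy": 0,"dz": -0.54,"ax": 0,"ay": 0,"az": 0,"gripper": 0.4}]'

```text
time: 2.15
eef_pos: [0.5585, -0.0494, 0.1211]
tcp_rot: [0.794, 0.609, 0.001, 0.001]
contact_force: [0.5, 0.2, 0.7]
opening: 0.702
finger_force: 0.0
```

>>> jog_arm --increments '[{"dx": 0,"dy": 0,"dz": 0,"ax": 0,"ay": 0,"az": 0,"gripper": -0.3},{"dx": 0,"dy": 0,"dz": 0,"ax": 0,"ay": 0,"az": 0,"gripper": -1},{"dx": 0,"dy": 0,"dz": 0,"ax": 0,"ay": 0,"az": 0,"gripper": -1},{"dx": 0,"dy": 0,"dz": 0,"ax": 0,"ay": 0,"az": 0,"gripper": -1},{"dx": 0,"dy": 0,"dz": 0,"ax": 0,"ay": 0,"az": 0,"gripper": -1},{"dx": 0,"dy": 0,"dz": 0,"ax": 0,"ay": 0,"az": 0,"gripper": -1},{"dx": 0,"dy": 0,"dz": 0,"ax": 0,"ay": 0,"az": 0,"gripper": -1}]' --force 50

```text
time: 2.85
eef_pos: [0.5575, -0.0492, 0.1196]
tcp_rot: [0.794, 0.609, 0.0, 0.0]
contact_force: [1.4, 0.4, 0.2]
opening: 0.265
finger_force: 53.9
```

>>> jog_arm --increments '[{"dx": 0,"dy": 0,"dz": 0.2,"ax": 0,"ay": 0,"az": 0,"gripper": -1},{"dx": 0,"dy": 0,"dz": 0.5,"ax": 0,"ay": 0,"az": 0,"gripper": -1},{"dx": 0,"dy": 0,"dz": 0.8,"ax": 0,"ay": 0,"az": 0,"gripper": -1},{"dx": 0,"dy": 0,"dz": 0.8,"ax": 0,"ay": 0,"az": 0,"gripper": -1},{"dx": 0,"dy": 0,"dz": 0.8,"ax": 0,"ay": 0,"az": 0,"gripper": -1}]'

```text
time: 3.35
eef_pos: [0.5574, -0.0492, 0.2159]
tcp_rot: [0.793, 0.609, 0.0, 0.0]
contact_force: [-0.7, 0.0, -1.5]
opening: 0.264
finger_force: 53.8
```

Run:
```python
from h import *
d=cam('side'); cv2.imwrite('pics/6.png',d['frame'][120:384,150:450])
w=cam('wrist'); m=cv2.inRange(cv2.cvtColor(w['frame'],cv2.COLOR_BGR2HSV),(0,150,60),(6,255,255)); m[:, :190]=0; m[:,320:]=0
v,u=np.nonzero(m); ok=(v>140)&(w['depth'][v,u]>0); P=bydepth(w,np.c_[u,v][ok]); 
o=P.mean(0); print(o, np.linalg.svd(P-o,full_matrices=False)[2], get_state()['eef_pos'])
```

```text
[ 0.55193887 -0.05584519  0.20423115] [[ 0.27603549  0.96077077  0.02690603]
 [-0.94894324  0.27687055 -0.15116028]
 [-0.15267987  0.01619331  0.98814302]] [ 0.55611232 -0.04881574  0.21339015]
```

View pics/6.png

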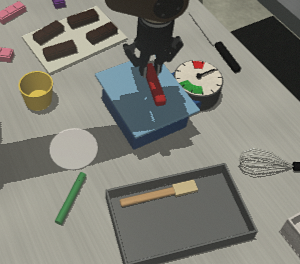

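>>> jog_arm --increments '[{"dx": -0.7,"dy": -1.0,"dz": 0,"ax": 0,"ay": 0,"az": -0.9,"gripper": -1},{"dx": -0.7,"dy": -1.0,"dz": 0,"ax": 0,"ay": 0,"az": -0.9,"gripper": -1},{"dx": -0.7,"dy": -1.0,"dz": 0,"ax": 0,"ay": 0,"az": -0.9,"gripper": -1},{"dx": -0.7,"dy": -1.0,"dz": 0,"ax": 0,"ay": 0,"az": -0.9,"gripper": -1},{"dx": -0.7,"dy": -1.0,"dz": 0,"ax": 0,"ay": 0,"az": -0.9,"gripper": -1},{"dx": -0.7,"dy": -1.0,"dz": 0,"ax": 0,"ay": 0,"az": -0.9,"gripper": -1},{"dx": -0.7,"dy": -1.0,"dz": 0,"ax": 0,"ay": 0,"az": -0.9,"gripper": -1},{"dx": -0.7,"dy": -1.0,"dz": 0,"ax": 0,"ay": 0,"az": -0.9,"gripper": -1},{"dx": -0.7,"dy": -1.0,"dz": 0,"ax": 0,"ay": 0,"az": -0.9,"gripper": -1},{"dx": -0.7,"dy": -1.0,"dz": 0,"ax": 0,"ay": 0,"az": -0.9,"gripper": -1}]'

```text
time: 4.45
eef_pos: [0.4722, -0.1685, 0.213]
tcp_rot: [0.999, -0.055, -0.002, -0.001]
contact_force: [0.3, -0.7, -0.3]
opening: 0.268
finger_force: 53.7
```

>>> jog_arm --increments '[{"dx": -0.05,"dy": -1.0,"dz": 0,"ax": 0,"ay": 0,"az": -0.077,"gripper": -1},{"dx": -0.05,"dy": -1.0,"dz": 0,"ax": 0,"ay": 0,"az": -0.077,"gripper": -1},{"dx": -0.05,"dy": -1.0,"dz": 0,"ax": 0,"ay": 0,"az": -0.077,"gripper": -1},{"dx": -0.05,"dy": -1.0,"dz": 0,"ax": 0,"ay": 0,"az": -0.077,"gripper": -1}]'

```text
time: 4.85
eef_pos: [0.4663, -0.291, 0.2134]
tcp_rot: [0.993, -0.115, -0.002, -0.001]
contact_force: [0.7, 0.5, -1.6]
opening: 0.266
finger_force: 53.7
```

>>> jog_arm --increments '[{"dx": 0,"dy": -0.36,"dz": -0.1,"ax": 0,"ay": 0,"az": 0,"gripper": -1},{"dx": 0,"dy": -0.36,"dz": -0.4,"ax": 0,"ay": 0,"az": 0,"gripper": -1},{"dx": 0,"dy": -0.36,"dz": -0.75,"ax": 0,"ay": 0,"az": 0,"gripper": -1},{"dx": 0,"dy": -0.36,"dz": -0.75,"ax": 0,"ay": 0,"az": 0,"gripper": -1},{"dx": 0,"dy": -0.36,"dz": -0.75,"ax": 0,"ay": 0,"az": 0,"gripper": -1},{"dx": 0,"dy": -0.36,"dz": -0.75,"ax": 0,"ay": 0,"az": 0,"gripper": -1}]'

```text
time: 5.45
eef_pos: [0.4686, -0.3326, 0.1277]
tcp_rot: [0.994, -0.112, 0.001, 0.001]
contact_force: [0.7, 0.2, -1.0]
opening: 0.267
finger_force: 53.7
```

Run:
```python
from h import *
d=cam('scene');w=cam('wrist');cv2.imwrite('pics/7.png',cv2.hconcat([d['frame'][100:384,0:260],w['frame'][100:384]]))
print(get_state()['eef_pos'],get_state()['tcp_rot'])
```

```text
[ 0.46875537 -0.33305832  0.12835601] [ 0.9936453  -0.1125315   0.00188694  0.0014582 ]
```

View pics/7.png

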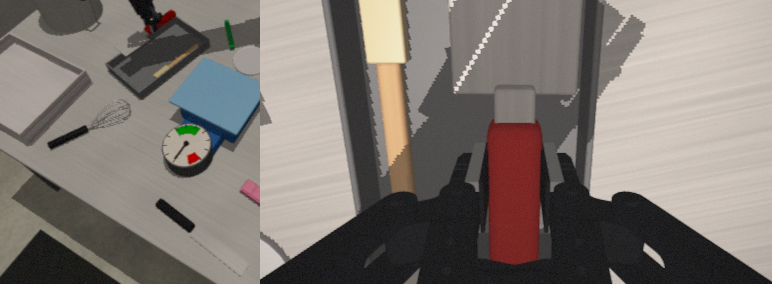

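The brush is at u≈145 in the wrist half, the blade at u≈255 is clear of both walls, and the handle is held squarely. I'll lower and release it.

>>> jog_arm --increments '[{"dx": 0,"dy": 0,"dz": -0.25,"ax": 0,"ay": 0,"az": 0,"gripper": -1},{"dx": 0,"dy": 0,"dz": -0.5,"ax": 0,"ay": 0,"az": 0,"gripper": -1},{"dx": 0,"dy": 0,"dz": -0.65,"ax": 0,"ay": 0,"az": 0,"gripper": -1},{"dx": 0,"dy": 0,"dz": -0.72,"ax": 0,"ay": 0,"az": 0,"gripper": -1},{"dx": 0,"dy": 0,"dz": -0.76,"ax": 0,"ay": 0,"az": 0,"gripper": -1},{"dx": 0,"dy": 0,"dz": -0.76,"ax": 0,"ay": 0,"az": 0,"gripper": -1},{"dx": 0,"dy": 0,"dz": -0.76,"ax": 0,"ay": 0,"az": 0,"gripper": -1}]'

```text
time: 6.25
eef_pos: [0.4682, -0.3332, 0.0358]
tcp_rot: [0.994, -0.113, 0.001, 0.001]
contact_force: [-0.1, 0.1, -0.3]
opening: 0.268
finger_force: 53.7
```

>>> jog_arm --increments '[{"dx": 0,"dy": 0,"dz": -0.02,"ax": 0,"ay": 0,"az": 0,"gripper": -1},{"dx": 0,"dy": 0,"dz": -0.02,"ax": 0,"ay": 0,"az": 0,"gripper": -1},{"dx": 0,"dy": 0,"dz": -0.02,"ax": 0,"ay": 0,"az": 0,"gripper": 0},{"dx": 0,"dy": 0,"dz": -0.02,"ax": 0,"ay": 0,"az": 0,"gripper": 0},{"dx": 0,"dy": 0,"dz": -0.02,"ax": 0,"ay": 0,"az": 0,"gripper": 0},{"dx": 0,"dy": 0,"dz": -0.02,"ax": 0,"ay": 0,"az": 0,"gripper": 0},{"dx": 0,"dy": 0,"dz": 0.25,"ax": 0,"ay": 0,"az": 0,"gripper": 0},{"dx": 0,"dy": 0,"dz": 0.6,"ax": 0,"ay": 0,"az": 0,"gripper": 0},{"dx": 0,"dy": 0,"dz": 1.0,"ax": 0,"ay": 0,"az": 0,"gripper": 0}]'

```text
time: 7.15
eef_pos: [0.4664, -0.3314, 0.1538]
tcp_rot: [0.994, -0.113, -0.002, -0.001]
contact_force: [1.2, -1.0, -0.7]
opening: 0.497
finger_force: 0.0
```

>>> jog_arm --increments '[{"dx": 0,"dy": 0.3,"dz": 0.5,"ax": 0,"ay": 0,"az": 0.5,"gripper": 0},{"dx": 0,"dy": 0.6,"dz": 1.0,"ax": 0,"ay": 0,"az": 0.5,"gripper": 0},{"dx": 0,"dy": 1.0,"dz": 1.0,"ax": 0,"ay": 0,"az": 0.5,"gripper": 0},{"dx": 0,"dy": 1.0,"dz": 1.0,"ax": 0,"ay": 0,"az": 0.5,"gripper": 0},{"dx": 0,"dy": 1.0,"dz": 1.0,"ax": 0,"ay": 0,"az": 0.5,"gripper": 0},{"dx": 0,"dy": 1.0,"dz": 1.0,"ax": 0,"ay": 0,"az": 0.5,"gripper": 0}]'

```text
time: 7.75
eef_pos: [0.4676, -0.2114, 0.2752]
tcp_rot: [0.96, 0.278, 0.001, 0.001]
contact_force: [-0.3, 0.4, -1.0]
opening: 0.502
finger_force: 0.0
```

Run:
```python
from m1 import *
d=cam('side');cv2.imwrite('pics/8.png',cv2.resize(d['frame'][80:384,140:450],None,fx=1.9,fy=1.9))
print(get_state()['eef_pos'],get_state()['tcp_rot'],get_state()['qpos'])
```

```text
[ 0.46740738 -0.21171705  0.27468101] [9.60646399e-01 2.77773901e-01 2.28382981e-04 3.22642525e-04] [-6.23224816e-01 -9.06320600e-02  1.94968465e+00 -4.13213778e-05
  1.28175047e+00  3.84631153e-01]
```

View pics/8.png

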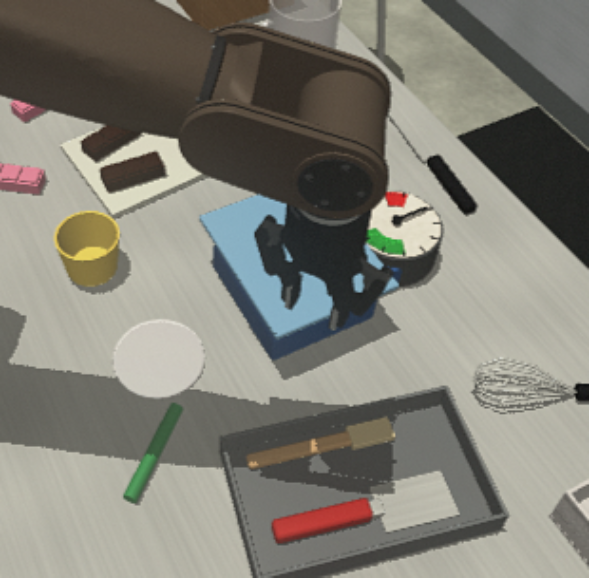

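The spatula lies flat in the tray at (320,520) to (430,500) and the brush is undisturbed. Next I'll go over the board.

>>> jog_arm --increments '[{"dx": 0,"dy": 0.4,"dz": 0.1,"ax": 0,"ay": 0,"az": -0.36,"gripper": 0.2},{"dx": 0,"dy": 0.8,"dz": 0.2,"ax": 0,"ay": 0,"az": -0.36,"gripper": 0.2},{"dx": 0,"dy": 1.0,"dz": 0.2,"ax": 0,"ay": 0,"az": -0.36,"gripper": 0.2},{"dx": 0,"dy": 1.0,"dz": 0.2,"ax": 0,"ay": 0,"az": -0.36,"gripper": 0.2}]'

```text
time: 8.2
eef_pos: [0.4673, -0.0895, 0.2988]
tcp_rot: [1.0, -0.005, 0.001, -0.0]
contact_force: [0.3, -0.6, 0.0]
opening: 0.604
finger_force: 0.0
```

>>> jog_arm --increments '[{"dx": 0,"dy": 0.4,"dz": 0,"ax": 0,"ay": 0,"az": 0,"gripper": 0.2},{"dx": 0,"dy": 0.8,"dz": 0,"ax": 0,"ay": 0,"az": 0,"gripper": 0.2},{"dx": 0,"dy": 1.0,"dz": 0,"ax": 0,"ay": 0,"az": 0,"gripper": 0.2}]'

```text
time: 8.5
eef_pos: [0.4668, 0.0301, 0.2981]
tcp_rot: [1.0, -0.003, -0.0, -0.0]
contact_force: [0.9, 0.5, 0.6]
opening: 0.599
finger_force: 0.0
```

>>> jog_arm --increments '[{"dx": 0,"dy": 0.4,"dz": 0,"ax": 0,"ay": 0,"az": 0,"gripper": 0.2},{"dx": 0,"dy": 0.8,"dz": 0,"ax": 0,"ay": 0,"az": 0,"gripper": 0.2},{"dx": 0,"dy": 1.0,"dz": 0,"ax": 0,"ay": 0,"az": 0,"gripper": 0.2}]'

```text
time: 8.8
eef_pos: [0.4668, 0.1504, 0.2981]
tcp_rot: [1.0, -0.002, -0.0, -0.0]
contact_force: [-0.4, -0.3, 0.1]
opening: 0.597
finger_force: 0.0
```

>>> jog_arm --increments '[{"dx": 0,"dy": 0.4,"dz": 0,"ax": 0,"ay": 0,"az": 0,"gripper": 0.2},{"dx": 0,"dy": 0.8,"dz": 0,"ax": 0,"ay": 0,"az": 0,"gripper": 0.2},{"dx": 0,"dy": 1.0,"dz": 0,"ax": 0,"ay": 0,"az": 0,"gripper": 0.2},{"dx": 0,"dy": 1.0,"dz": 0,"ax": 0,"ay": 0,"az": 0,"gripper": 0.2},{"dx": 0,"dy": 1.0,"dz": 0,"ax": 0,"ay": 0,"az": 0,"gripper": 0.2}]'

```text
time: 9.3
eef_pos: [0.4672, 0.2676, 0.2978]
tcp_rot: [1.0, -0.003, -0.0, 0.0]
contact_force: [-1.0, 0.2, 0.3]
opening: 0.6
finger_force: 0.0
```

Run:
```python
from m1 import *
d=run('wrist');cv2.imwrite('pics/9.png',d['frame'])
print(get_state()['eef_pos'],get_state()['tcp_rot'],get_state()['qpos'])
```

```text
== wrist
blue [481.  83.] 9449.5 [547.  52.] [ 73. 136.] 179.6
[0.46732971 0.26695227 0.29788362] [ 9.99993959e-01 -3.42959643e-03 -3.69954493e-04  4.26753248e-04] [ 3.30642494e-01 -4.74008953e-02  1.86641565e+00 -5.81388592e-04
  1.32355681e+00  1.90844059e+00]
```

View pics/9.png

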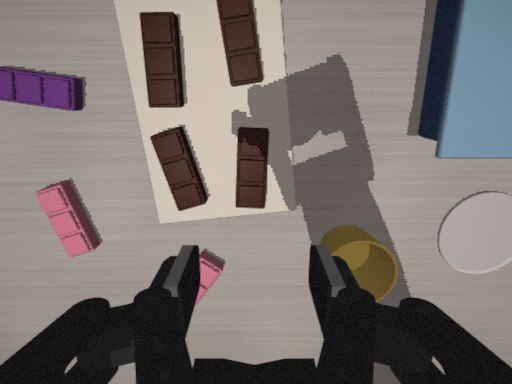

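All four brown blocks are clear at (160,60), (240,40), (178,168) and (252,167), and the pinks and the purple are off the board. Next I'll measure the blocks.

Run:
```python
from m1 import *
d=cam('wrist')
for c in blobs(d,(0,40,10),(20,255,110),1000):
    if c[:,1].mean()<220: print(c.mean(0).round(),cv2.contourArea(c),*rect(onz(d,c,.039)))
```

```text
[251. 167.] 2283.0 [457. 271.] [35. 94.] 177.0
[180. 166.] 2484.0 [457. 354.] [39. 93.] 16.3
[163.  58.] 3246.0 [573. 364.] [39. 93.] 0.2
[239.  41.] 2746.5 [592. 282.] [35. 83.] 8.3
```

>>> jog_arm --increments '[{"dx": -0.085,"dy": 0.03,"dz": -0.4,"ax": 0,"ay": 0,"az": -0.03,"gripper": 0.25},{"dx": -0.085,"dy": 0.03,"dz": -0.8,"ax": 0,"ay": 0,"az": -0.03,"gripper": 0.25},{"dx": -0.085,"dy": 0.03,"dz": -1.0,"ax": 0,"ay": 0,"az": -0.03,"gripper": 0.25},{"dx": -0.085,"dy": 0.03,"dz": -1.0,"ax": 0,"ay": 0,"az": -0.03,"gripper": 0.25}]'

```text
time: 9.8
eef_pos: [0.4546, 0.2689, 0.1737]
tcp_rot: [1.0, -0.028, -0.004, 0.002]
contact_force: [-0.6, -0.1, -0.2]
opening: 0.627
finger_force: 0.0
```

>>> jog_arm --increments '[{"dx": 0,"dy": 0,"dz": -0.35,"ax": 0,"ay": 0,"az": 0,"gripper": 0.25},{"dx": 0,"dy": 0,"dz": -0.7,"ax": 0,"ay": 0,"az": 0,"gripper": 0.25},{"dx": 0,"dy": 0,"dz": -0.9,"ax": 0,"ay": 0,"az": 0,"gripper": 0.25},{"dx": 0,"dy": 0,"dz": -1.0,"ax": 0,"ay": 0,"az": 0,"gripper": 0.25},{"dx": 0,"dy": 0,"dz": -1.0,"ax": 0,"ay": 0,"az": 0,"gripper": 0.25}]'

```text
time: 10.3
eef_pos: [0.4576, 0.2707, 0.0584]
tcp_rot: [1.0, -0.027, -0.0, 0.0]
contact_force: [-0.3, -0.4, 1.2]
opening: 0.626
finger_force: 0.0
```

>>> jog_arm --increments '[{"dx": 0,"dy": 0,"dz": -0.08,"ax": 0,"ay": 0,"az": 0,"gripper": 0.25},{"dx": 0,"dy": 0,"dz": -0.14,"ax": 0,"ay": 0,"az": 0,"gripper": 0.25},{"dx": 0,"dy": 0,"dz": -0.14,"ax": 0,"ay": 0,"az": 0,"gripper": 0.25},{"dx": 0,"dy": 0,"dz": -0.14,"ax": 0,"ay": 0,"az": 0,"gripper": -1},{"dx": 0,"dy": 0,"dz": -0.14,"ax": 0,"ay": 0,"az": 0,"gripper": -1},{"dx": 0,"dy": 0,"dz": -0.14,"ax": 0,"ay": 0,"az": 0,"gripper": -1},{"dx": 0,"dy": 0,"dz": -0.14,"ax": 0,"ay": 0,"az": 0,"gripper": -1}]' --force 40

```text
time: 11.0
eef_pos: [0.4577, 0.2715, 0.0422]
tcp_rot: [1.0, -0.027, 0.001, -0.0]
contact_force: [0.7, -0.2, 3.1]
opening: 0.414
finger_force: 41.6
```

>>> jog_arm --increments '[{"dx": 0,"dy": 0,"dz": 0.3,"ax": 0,"ay": 0,"az": 0,"gripper": -1},{"dx": 0,"dy": 0,"dz": 0.7,"ax": 0,"ay": 0,"az": 0,"gripper": -1},{"dx": 0,"dy": 0,"dz": 1.0,"ax": 0,"ay": 0,"az": 0,"gripper": -1},{"dx": 0.3,"dy": -0.3,"dz": 1.0,"ax": 0,"ay": 0,"az": 0,"gripper": -1},{"dx": 0.6,"dy": -0.6,"dz": 1.0,"ax": 0,"ay": 0,"az": 0.02,"gripper": -1},{"dx": 0.92,"dy": -1.0,"dz": 1.0,"ax": 0,"ay": 0,"az": 0.03,"gripper": -1}]'

```text
time: 11.6
eef_pos: [0.5601, 0.1609, 0.1618]
tcp_rot: [1.0, -0.002, 0.0, -0.0]
contact_force: [-0.2, 0.1, -0.8]
opening: 0.41
finger_force: 41.1
```

>>> jog_arm --increments '[{"dx": 0,"dy": -0.2,"dz": 0.25,"ax": 0,"ay": 0,"az": 0,"gripper": -1},{"dx": 0,"dy": -0.6,"dz": 0.25,"ax": 0,"ay": 0,"az": 0,"gripper": -1},{"dx": 0,"dy": -1.0,"dz": 0.25,"ax": 0,"ay": 0,"az": 0,"gripper": -1}]'

```text
time: 11.9
eef_pos: [0.5594, 0.0403, 0.1919]
tcp_rot: [1.0, -0.003, 0.0, 0.0]
contact_force: [1.1, 0.0, -1.4]
opening: 0.41
finger_force: 41.1
```

>>> jog_arm --increments '[{"dx": 0,"dy": -0.4,"dz": 0,"ax": 0,"ay": 0,"az": 0,"gripper": -1},{"dx": 0,"dy": -0.8,"dz": 0,"ax": 0,"ay": 0,"az": 0,"gripper": -1},{"dx": 0,"dy": -0.97,"dz": 0,"ax": 0,"ay": 0,"az": 0,"gripper": -1},{"dx": 0,"dy": -0.97,"dz": -0.2,"ax": 0,"ay": 0,"az": 0,"gripper": -1},{"dx": 0,"dy": -0.97,"dz": -0.35,"ax": 0,"ay": 0,"az": 0,"gripper": -1},{"dx": 0,"dy": -0.97,"dz": -0.4,"ax": 0,"ay": 0,"az": 0,"gripper": -1},{"dx": 0,"dy": -0.97,"dz": -0.4,"ax": 0,"ay": 0,"az": 0,"gripper": -1}]'

```text
time: 12.6
eef_pos: [0.5581, -0.0744, 0.1419]
tcp_rot: [1.0, -0.003, -0.002, -0.001]
contact_force: [-0.4, 1.0, -0.7]
opening: 0.411
finger_force: 41.1
```

Run:
```python
from m1 import *
print(get_state()['eef_pos'],get_state()['tcp_rot'])
for n in ('side','scene'):
    d=cam(n)
    for c in blobs(d,(98,60,60),(118,255,255),200): print(n,c.mean(0).round(),*rect(onz(d,c,.095)))
```

```text
[ 0.55812663 -0.07442381  0.14186219] [ 9.99993505e-01 -3.11252227e-03 -1.72884498e-03 -5.58986304e-04]
side [297. 221.] [566. -40.] [214. 244.] 89.6
scene [217. 207.] [608. -17.] [225. 250.] 179.4
```

>>> jog_arm --increments '[{"dx": 0.05,"dy": -0.06,"dz": -0.06,"ax": 0,"ay": 0,"az": 0,"gripper": -1},{"dx": 0.05,"dy": -0.06,"dz": -0.11,"ax": 0,"ay": 0,"az": 0,"gripper": -1},{"dx": 0.05,"dy": -0.06,"dz": -0.14,"ax": 0,"ay": 0,"az": 0,"gripper": -1},{"dx": 0.05,"dy": -0.06,"dz": -0.16,"ax": 0,"ay": 0,"az": 0,"gripper": -1},{"dx": 0.05,"dy": -0.06,"dz": -0.16,"ax": 0,"ay": 0,"az": 0,"gripper": -1},{"dx": 0.05,"dy": -0.06,"dz": -0.16,"ax": 0,"ay": 0,"az": 0,"gripper": -1}]'

```text
time: 13.3
eef_pos: [0.5652, -0.082, 0.1244]
tcp_rot: [1.0, -0.003, -0.0, -0.0]
contact_force: [-0.6, 0.8, -1.1]
opening: 0.408
finger_force: 41.2
```

>>> jog_arm --increments '[{"dx": 0,"dy": 0,"dz": -0.02,"ax": 0,"ay": 0,"az": 0,"gripper": -1},{"dx": 0,"dy": 0,"dz": -0.02,"ax": 0,"ay": 0,"az": 0,"gripper": -1},{"dx": 0,"dy": 0,"dz": -0.02,"ax": 0,"ay": 0,"az": 0,"gripper": 0.2},{"dx": 0,"dy": 0,"dz": -0.02,"ax": 0,"ay": 0,"az": 0,"gripper": 0.2},{"dx": 0,"dy": 0,"dz": -0.02,"ax": 0,"ay": 0,"az": 0,"gripper": 0.2},{"dx": 0,"dy": 0,"dz": -0.02,"ax": 0,"ay": 0,"az": 0,"gripper": 0.2},{"dx": 0,"dy": 0,"dz": 0.3,"ax": 0,"ay": 0,"az": 0,"gripper": 0.2},{"dx": 0,"dy": 0,"dz": 0.7,"ax": 0,"ay": 0,"az": 0,"gripper": 0.2},{"dx": 0,"dy": 0,"dz": 1.0,"ax": 0,"ay": 0,"az": 0,"gripper": 0.2},{"dx": 0,"dy": 0,"dz": 1.0,"ax": 0,"ay": 0,"az": 0,"gripper": 0.2}]'

```text
time: 14.3
eef_pos: [0.5685, -0.083, 0.2521]
tcp_rot: [1.0, -0.003, 0.006, 0.002]
contact_force: [0.7, 0.5, 0.4]
opening: 0.603
finger_force: 0.0
```

>>> jog_arm --increments '[{"dx": -0.3,"dy": 0.4,"dz": 0,"ax": 0,"ay": 0,"az": 0,"gripper": 0.25},{"dx": -0.6,"dy": 0.8,"dz": 0,"ax": 0,"ay": 0,"az": 0,"gripper": 0.25},{"dx": -0.8,"dy": 1.0,"dz": 0,"ax": 0,"ay": 0,"az": 0,"gripper": 0.25},{"dx": -0.8,"dy": 1.0,"dz": 0,"ax": 0,"ay": 0,"az": 0,"gripper": 0.25}]'

```text
time: 14.7
eef_pos: [0.4654, 0.0411, 0.2424]
tcp_rot: [1.0, -0.001, -0.002, -0.001]
contact_force: [-0.6, -0.5, 0.0]
opening: 0.627
finger_force: 0.0
```

```bash
cat > needle.py <<'E'
from m1 import *
def needle(n='scene'):
    d=cam(n); c=np.array([.568+.165,-.021,.062])   # dial centre
    # sample dial disc on its plane, seen from above
    K=np.array(d['camera_matrix']);E=np.linalg.inv(np.array(d['extrinsics']))
    def proj(P):
        q=P@E[:3,:3].T+E[:3,3]; return np.c_[K[0,0]*q[:,0]/-q[:,2]+K[0,2],K[1,1]*-q[:,1]/-q[:,2]+K[1,2]]
    hub=None
    th=np.arange(0,2*np.pi,.02); v=cv2.cvtColor(d['frame'],cv2.COLOR_BGR2HSV)
    rows=[]
    for r in np.arange(.018,.04,.001):
        P=c+np.c_[r*np.cos(th),-r*np.sin(th),0*th]
        p=proj(P).astype(np.float32)
        rows.append([cv2.remap(v[:,:,2],p[:,:1],p[:,1:],cv2.INTER_LINEAR)[:,0]])
    m=np.mean(rows,axis=0)[0]; i=np.argsort(m)[:6]
    print(n,'dark angles',th[i].round(2),m[i].round())
    for nm,lo,hi in(('green',(50,100,40),(75,255,255)),('red',(0,150,80),(6,255,255))):
        for b in blobs(d,lo,hi,40):
            q=onz(d,b,.062); 
            if np.hypot(*(q.mean(0)-c)[:2])<.07: print(nm,(q.mean(0)-c).round(3),'ang',(-np.arctan2(*(q-c)[:,1::-1].T).mean())%6.28)
    return d
E
python3 - <<'E'
from needle import *
needle('side');d=needle('scene')
print(get_state()['eef_pos'])
cv2.imwrite('pics/10.png',cv2.resize(d['frame'][100:300,120:420],None,fx=2.5,fy=2.5))
E
```

```text
side dark angles [0.9  0.92 0.88 0.94 0.86 0.96] [55. 55. 59. 59. 66. 66.]
green [-0.034 -0.025 -0.   ] ang 1.622021662812986
red [ 0.027  0.036 -0.   ] ang 5.354797083046616
scene dark angles [1.2  1.18 1.22 1.16 1.24 1.14] [62. 63. 64. 65. 70. 71.]
green [-0.035 -0.025  0.   ] ang 1.917733867768898
red [0.028 0.034 0.   ] ang 5.402944982064026
[0.46843587 0.03878256 0.24378629]
```

View pics/10.png

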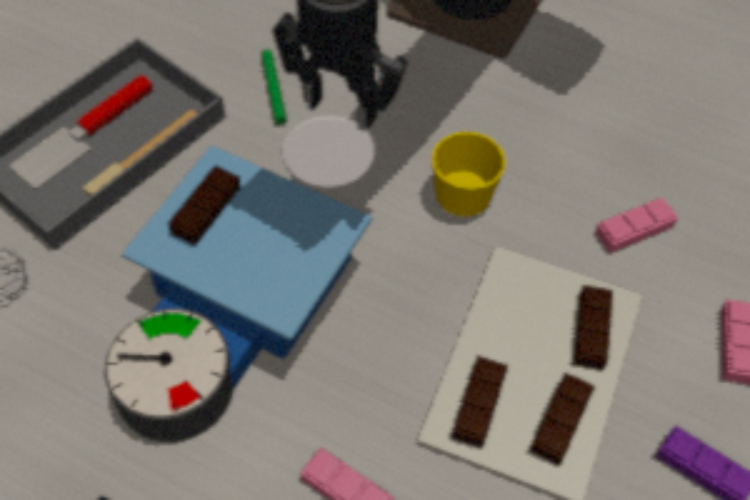

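The picture shows block D flat on the platform at (205,205), the three other blocks on the board, and the needle short of green. Next is the block at (0.457, 0.356).

>>> jog_arm --increments '[{"dx": -0.09,"dy": 0.4,"dz": 0,"ax": 0,"ay": 0,"az": 0.18,"gripper": 0.25},{"dx": -0.09,"dy": 0.8,"dz": 0,"ax": 0,"ay": 0,"az": 0.18,"gripper": 0.25},{"dx": -0.09,"dy": 1.0,"dz": 0,"ax": 0,"ay": 0,"az": 0.18,"gripper": 0.25},{"dx": -0.09,"dy": 1.0,"dz": 0,"ax": 0,"ay": 0,"az": 0.18,"gripper": 0.25}]'

```text
time: 15.2
eef_pos: [0.4594, 0.1594, 0.2442]
tcp_rot: [0.99, 0.139, 0.0, -0.0]
contact_force: [-0.2, -0.9, 0.1]
opening: 0.626
finger_force: 0.0
```

>>> jog_arm --increments '[{"dx": 0,"dy": 0.4,"dz": 0,"ax": 0,"ay": 0,"az": 0,"gripper": 0.25},{"dx": 0,"dy": 0.8,"dz": 0,"ax": 0,"ay": 0,"az": 0,"gripper": 0.25},{"dx": 0,"dy": 1.0,"dz": 0,"ax": 0,"ay": 0,"az": 0,"gripper": 0.25},{"dx": 0,"dy": 1.0,"dz": 0,"ax": 0,"ay": 0,"az": 0,"gripper": 0.25}]'

```text
time: 15.6
eef_pos: [0.4596, 0.2789, 0.2439]
tcp_rot: [0.99, 0.139, -0.0, 0.0]
contact_force: [0.1, -1.3, 0.2]
opening: 0.625
finger_force: 0.0
```

>>> jog_arm --increments '[{"dx": 0,"dy": 0.4,"dz": 0,"ax": 0,"ay": 0,"az": 0,"gripper": 0.25},{"dx": 0,"dy": 0.64,"dz": -0.3,"ax": 0,"ay": 0,"az": 0,"gripper": 0.25},{"dx": 0,"dy": 0.64,"dz": -0.7,"ax": 0,"ay": 0,"az": 0,"gripper": 0.25},{"dx": 0,"dy": 0.64,"dz": -1.0,"ax": 0,"ay": 0,"az": 0,"gripper": 0.25},{"dx": 0,"dy": 0.64,"dz": -1.0,"ax": 0,"ay": 0,"az": 0,"gripper": 0.25},{"dx": 0,"dy": 0.64,"dz": -1.0,"ax": 0,"ay": 0,"az": 0,"gripper": 0.25}]'

```text
time: 16.2
eef_pos: [0.4595, 0.3533, 0.1243]
tcp_rot: [0.991, 0.137, -0.0, 0.0]
contact_force: [0.9, -1.2, 0.8]
opening: 0.628
finger_force: 0.0
```

>>> jog_arm --increments '[{"dx": -0.02,"dy": 0.02,"dz": -0.3,"ax": 0,"ay": 0,"az": 0,"gripper": 0.25},{"dx": -0.02,"dy": 0.02,"dz": -0.5,"ax": 0,"ay": 0,"az": 0,"gripper": 0.25},{"dx": -0.02,"dy": 0.02,"dz": -0.65,"ax": 0,"ay": 0,"az": 0,"gripper": 0.25},{"dx": -0.02,"dy": 0.02,"dz": -0.68,"ax": 0,"ay": 0,"az": 0,"gripper": 0.25},{"dx": -0.02,"dy": 0.02,"dz": -0.68,"ax": 0,"ay": 0,"az": 0,"gripper": 0.25},{"dx": -0.02,"dy": 0.02,"dz": -0.68,"ax": 0,"ay": 0,"az": 0,"gripper": -1},{"dx": -0.02,"dy": 0.02,"dz": -0.68,"ax": 0,"ay": 0,"az": 0,"gripper": -1},{"dx": -0.02,"dy": 0.02,"dz": -0.68,"ax": 0,"ay": 0,"az": 0,"gripper": -1},{"dx": -0.02,"dy": 0.02,"dz": -0.68,"ax": 0,"ay": 0,"az": 0,"gripper": -1}]' --force 40

```text
time: 17.1
eef_pos: [0.458, 0.358, 0.0455]
tcp_rot: [0.99, 0.138, 0.002, -0.001]
contact_force: [0.6, -0.6, 6.4]
opening: 0.409
finger_force: 41.7
```

>>> jog_arm --increments '[{"dx": 0,"dy": 0,"dz": 0.3,"ax": 0,"ay": 0,"az": 0,"gripper": -1},{"dx": 0,"dy": 0,"dz": 0.7,"ax": 0,"ay": 0,"az": 0,"gripper": -1},{"dx": 0,"dy": 0,"dz": 1.0,"ax": 0,"ay": 0,"az": 0,"gripper": -1},{"dx": 0.3,"dy": -0.3,"dz": 1.0,"ax": 0,"ay": 0,"az": -0.08,"gripper": -1},{"dx": 0.6,"dy": -0.6,"dz": 1.0,"ax": 0,"ay": 0,"az": -0.17,"gripper": -1},{"dx": 0.9,"dy": -1.0,"dz": 1.0,"ax": 0,"ay": 0,"az": -0.177,"gripper": -1},{"dx": 0.9,"dy": -1.0,"dz": 1.0,"ax": 0,"ay": 0,"az": -0.177,"gripper": -1}]'

```text
time: 17.8
eef_pos: [0.5668, 0.2335, 0.1634]
tcp_rot: [1.0, -0.003, 0.001, 0.0]
contact_force: [0.5, 0.2, -1.6]
opening: 0.41
finger_force: 40.8
```

>>> jog_arm --increments '[{"dx": 0,"dy": -0.2,"dz": 0.25,"ax": 0,"ay": 0,"az": 0,"gripper": -1},{"dx": 0,"dy": -0.6,"dz": 0.25,"ax": 0,"ay": 0,"az": 0,"gripper": -1},{"dx": 0,"dy": -1.0,"dz": 0.25,"ax": 0,"ay": 0,"az": 0,"gripper": -1},{"dx": 0,"dy": -1.0,"dz": 0.25,"ax": 0,"ay": 0,"az": 0,"gripper": -1}]'

```text
time: 18.2
eef_pos: [0.5639, 0.1129, 0.1929]
tcp_rot: [1.0, -0.003, -0.0, 0.001]
contact_force: [1.2, 0.5, -0.8]
opening: 0.408
finger_force: 40.8
```

>>> jog_arm --increments '[{"dx": 0,"dy": -0.4,"dz": 0,"ax": 0,"ay": 0,"az": 0,"gripper": -1},{"dx": 0,"dy": -0.8,"dz": 0,"ax": 0,"ay": 0,"az": 0,"gripper": -1},{"dx": 0,"dy": -1.0,"dz": 0,"ax": 0,"ay": 0,"az": 0,"gripper": -1},{"dx": 0,"dy": -1.0,"dz": 0,"ax": 0,"ay": 0,"az": 0,"gripper": -1},{"dx": 0,"dy": -1.0,"dz": 0,"ax": 0,"ay": 0,"az": 0,"gripper": -1}]'

```text
time: 18.7
eef_pos: [0.5638, -0.0023, 0.1926]
tcp_rot: [1.0, -0.001, -0.0, -0.0]
contact_force: [0.4, 0.1, -0.5]
opening: 0.407
finger_force: 40.9
```

>>> jog_arm --increments '[{"dx": 0.03,"dy": -0.1,"dz": -0.2,"ax": 0,"ay": 0,"az": 0,"gripper": -1},{"dx": 0.03,"dy": -0.1,"dz": -0.35,"ax": 0,"ay": 0,"az": 0,"gripper": -1},{"dx": 0.03,"dy": -0.1,"dz": -0.45,"ax": 0,"ay": 0,"az": 0,"gripper": -1},{"dx": 0.03,"dy": -0.1,"dz": -0.52,"ax": 0,"ay": 0,"az": 0,"gripper": -1},{"dx": 0.03,"dy": -0.1,"dz": -0.55,"ax": 0,"ay": 0,"az": 0,"gripper": -1},{"dx": 0.03,"dy": -0.1,"dz": -0.55,"ax": 0,"ay": 0,"az": 0,"gripper": -1}]'

```text
time: 19.3
eef_pos: [0.5676, -0.0142, 0.1266]
tcp_rot: [1.0, -0.0, -0.0, -0.0]
contact_force: [0.3, 0.2, -0.7]
opening: 0.408
finger_force: 40.9
```

>>> jog_arm --increments '[{"dx": 0,"dy": 0,"dz": -0.02,"ax": 0,"ay": 0,"az": 0,"gripper": -1},{"dx": 0,"dy": 0,"dz": -0.03,"ax": 0,"ay": 0,"az": 0,"gripper": -1},{"dx": 0,"dy": 0,"dz": -0.04,"ax": 0,"ay": 0,"az": 0,"gripper": -1},{"dx": 0,"dy": 0,"dz": -0.04,"ax": 0,"ay": 0,"az": 0,"gripper": -1}]'

```text
time: 19.7
eef_pos: [0.5679, -0.0149, 0.1222]
tcp_rot: [1.0, -0.001, 0.0, 0.0]
contact_force: [0.2, 0.6, -0.9]
opening: 0.413
finger_force: 41.0
```

Run:
```python
from h import *
d=cam('side'); s=get_state(); print(s['eef_pos'],s['contact_force'],s['joint_efforts'])
from needle import *
needle('side');needle('scene')
```

```text
[ 0.5679227  -0.01491064  0.12226384] [-0.56081426 -0.21517976 -1.17598251] [-8.28773668e-02 -3.36744511e+01 -2.54943609e+01 -5.17887517e-02
  7.49341166e-02  3.94937597e-03]
side dark angles [1.38 1.4  1.36 1.42 1.34 1.44] [53. 54. 57. 58. 64. 67.]
green [-0.034 -0.025 -0.   ] ang 1.6223209941913512
red [ 0.027  0.036 -0.   ] ang 5.354797083046616
scene dark angles [1.56 1.58 1.54 1.6  1.52 1.62] [62. 62. 66. 66. 74. 75.]
green [-0.035 -0.025  0.   ] ang 2.039686763337103
red [0.028 0.034 0.   ] ang 5.4075458962619445
```

>>> jog_arm --increments '[{"dx": 0,"dy": 0,"dz": -0.01,"ax": 0,"ay": 0,"az": 0,"gripper": -1},{"dx": 0,"dy": 0,"dz": -0.01,"ax": 0,"ay": 0,"az": 0,"gripper": 0.2},{"dx": 0,"dy": 0,"dz": -0.01,"ax": 0,"ay": 0,"az": 0,"gripper": 0.2},{"dx": 0,"dy": 0,"dz": -0.01,"ax": 0,"ay": 0,"az": 0,"gripper": 0.2},{"dx": 0,"dy": 0,"dz": -0.01,"ax": 0,"ay": 0,"az": 0,"gripper": 0.2},{"dx": 0,"dy": 0,"dz": 0.3,"ax": 0,"ay": 0,"az": 0,"gripper": 0.2},{"dx": 0,"dy": 0,"dz": 0.7,"ax": 0,"ay": 0,"az": 0,"gripper": 0.2},{"dx": 0,"dy": 0,"dz": 1.0,"ax": 0,"ay": 0,"az": 0,"gripper": 0.2},{"dx": 0,"dy": 0,"dz": 1.0,"ax": 0,"ay": 0,"az": 0,"gripper": 0.2}]'

```text
time: 20.75
eef_pos: [0.571, -0.0154, 0.2496]
tcp_rot: [1.0, -0.001, 0.007, 0.001]
contact_force: [0.3, -0.0, 0.8]
opening: 0.605
finger_force: 0.0
```

>>> jog_arm --increments '[{"dx": 0,"dy": 0.4,"dz": 0,"ax": 0,"ay": 0,"az": 0,"gripper": 0.25},{"dx": 0,"dy": 0.8,"dz": 0,"ax": 0,"ay": 0,"az": 0,"gripper": 0.25},{"dx": 0,"dy": 1.0,"dz": 0,"ax": 0,"ay": 0,"az": 0,"gripper": 0.25},{"dx": 0,"dy": 1.0,"dz": 0,"ax": 0,"ay": 0,"az": 0,"gripper": 0.25}]'

```text
time: 21.15
eef_pos: [0.5668, 0.1079, 0.2409]
tcp_rot: [1.0, 0.001, -0.001, -0.0]
contact_force: [0.7, -0.6, -0.0]
opening: 0.625
finger_force: 0.0
```

Run:
```python
from needle import *
for n in('side','scene'):
    d=needle(n)
    for c in blobs(d,(0,40,10),(20,255,110),80):
        p=onz(d,c,.115)[:,:2].mean(0)
        if abs(p[0]-.568)<.12 and abs(p[1]+.02)<.14: print(n,*rect(onz(d,c,.114)))
    # line fit of the dark needle pixels on the dial plane
    cen=np.array([.733,-.021]); g=np.mgrid[0:512,0:384].reshape(2,-1).T
    P=onz(d,g,.064)[:,:2]; k=np.hypot(*(P-cen).T)<.045
    k&=d['frame'][g[:,1],g[:,0]].max(1)<75
    Q=P[k]; v=np.linalg.svd(Q-Q.mean(0))[2][0]; print(n,k.sum(),'mean',(Q.mean(0)-cen).round(3),'line',np.arctan2(-v[1],v[0])%np.pi)
print(get_state()['eef_pos'])
```

```text
side dark angles [1.94 1.96 1.92 1.9  1.98 1.88] [51. 53. 53. 61. 64. 71.]
green [-0.034 -0.026 -0.   ] ang 1.7618079451100939
red [ 0.027  0.036 -0.   ] ang 5.354797083046616
side [559. -90.] [36. 90.] 179.5
side [560. -22.] [35. 92.] 0.0
side 36 mean [-0.002 -0.012] line 2.086362762440933
scene dark angles [1.98 2.   1.96 2.02 1.94 1.92] [73. 75. 75. 82. 82. 91.]
green [-0.035 -0.025  0.   ] ang 1.9168323107791956
red [0.028 0.034 0.   ] ang 5.393563753688536
scene [575.  -7.] [37. 98.] 0.2
scene [574. -74.] [38. 97.] 0.2
scene 28 mean [-0.004 -0.014] line 2.093108499681895
[0.56724283 0.10530102 0.24104842]
```

The needle reads about 2.0 rad, right at the green sector's lower edge, so I'll measure it close up with the wrist camera.

>>> jog_arm --increments '[{"dx": 0.3,"dy": -0.3,"dz": 0,"ax": 0,"ay": 0,"az": 0,"gripper": 0.25},{"dx": 0.6,"dy": -0.6,"dz": 0,"ax": 0,"ay": 0,"az": 0,"gripper": 0.25},{"dx": 0.9,"dy": -0.9,"dz": 0,"ax": 0,"ay": 0,"az": 0,"gripper": 0.25},{"dx": 1.0,"dy": -1.0,"dz": 0,"ax": 0,"ay": 0,"az": 0,"gripper": 0.25},{"dx": 1.0,"dy": -1.0,"dz": 0,"ax": 0,"ay": 0,"az": 0,"gripper": 0.25},{"dx": 1.0,"dy": -1.0,"dz": 0,"ax": 0,"ay": 0,"az": 0,"gripper": 0.25}]'

```text
time: 21.85
eef_pos: [0.6871, -0.0162, 0.241]
tcp_rot: [1.0, -0.002, -0.001, -0.0]
contact_force: [-0.1, -0.7, -0.2]
opening: 0.626
finger_force: 0.0
```

```bash
cat > close.py <<'E'
from m1 import *
d=cam('wrist'); print(get_state()['eef_pos'],get_state()['time']); np.save('w.npy',d['frame'])
hsv=cv2.cvtColor(d['frame'],cv2.COLOR_BGR2HSV)
g=np.mgrid[0:512,0:384].reshape(2,-1).T; P=onz(d,g,.062)[:,:2]; H=hsv[g[:,1],g[:,0]].astype(int)
near=np.hypot(*(P-[.733,-.021]).T)<.075
gr=near&(abs(H[:,0]-60)<15)&(H[:,1]>120)&(H[:,2]>30)
rd=near&((H[:,0]<6)|(H[:,0]>174))&(H[:,1]>150)
# dial centre: fit circle to green outer arc + red arc -> use nominal, refined by hub (dark blob)
dk=near&(H[:,2]<60)&(np.hypot(*(P-[.733,-.021]).T)<.05)
m=np.zeros((384,512),np.uint8); m[g[dk][:,1],g[dk][:,0]]=255
n,lab,st,ce=cv2.connectedComponentsWithStats(m)
i=1+np.argmax(st[1:,4]); print('needle comp',st[i],'others',st[1:,4])
k=(lab[g[:,1],g[:,0]]==i); Q=P[k]
# hub: point of maximal distance transform
dt=cv2.distanceTransform((lab==i).astype(np.uint8),cv2.DIST_L2,5); v,u=np.unravel_index(dt.argmax(),dt.shape); hub=onz(d,[[u,v]],.062)[0,:2]
far=Q[np.argsort(np.hypot(*(Q-hub).T))[-15:]].mean(0)
vv=np.linalg.svd(Q-Q.mean(0))[2][0]
ang=lambda w:np.arctan2(-w[...,1],w[...,0])%(2*np.pi)
print('hub',hub,'tip ang',ang(far-hub),'line',ang(vv)%np.pi,'len',np.hypot(*(far-hub)))
for c in(hub,np.array([.733,-.021])):
    a=ang(P[gr]-c);b=ang(P[rd]-c); print('green',np.percentile(a,[1,99]),gr.sum(),'r',np.percentile(np.hypot(*(P[gr]-c).T),[1,99]),'red',np.percentile(b,[1,99]))
E
python3 close.py
```

```text
[ 0.68686272 -0.01524441  0.24127724] 21.9
needle comp [256 119  55  38 428] others [428]
hub [ 0.73203376 -0.02282894] tip ang 2.101066790279469 line 2.0998431114497675 len 0.046713048458100793
green [1.96433848 3.24419704] 1478 r [0.03274622 0.05718923] red [5.02596552 5.60867191]
green [1.96849114 3.20353995] 1478 r [0.0340876  0.05909143] red [5.01589714 5.63098026]
```

A close fit puts the needle at 2.10 rad and the green sector at 1.96–3.24 in the same image, so the needle rests in green. The reading a second earlier agrees (2.09), and the robot touches nothing.

```bash
python3 -c "
from h import *
print(job.sign_off())"
```

```text
the job is handed in; nothing more can be done
None
```

I handed the job in: the spatula lies flat in the grey tray, two blocks rest on the scale with the needle at about 2.10 rad (in green), and the other two blocks stay on the board; I did not touch the brush.

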